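Press a dowel pin home with a bench lever press

ROBOT

A 6-joint arm with a two-finger parallel gripper is mounted at the origin on a cart in front of the work surface, level with it; the furniture and walls round the work are solid. World frame = base frame: x ahead of the robot, y to its left, z up, the work surface at z = 0. Lengths are in m, angles in degrees, forces in N, time in s.
With the tool pointing down it reaches from about 0.3 to 0.75 m from the base axis. Payload 8.5 kg.
Tool frame: the origin (TCP) lies midway between the tips of the shut fingers; the grasp point (between the pads) lies 19 mm behind it (env.tcp_to_grasp is the z of the grasp point in the tool frame, in m); z points along the fingers, y is the line along which they close (so a half turn about z gives the same grasp; the last joint's range is limited). The gripper opens to 85 mm and grips with 20 to 120 N. Pads are 22 mm wide; open, the fingers measure 114 mm over their backs; the gripper's body (76 mm by 85 mm) begins 54 mm behind the grasp point. The pads swing forward as they close: fully open they stand 13 mm farther back than shut.
Start: joints at [-76.679, 21.807, 74.336, -0, 83.858, -12.336], TCP at [0.238, -0.496, 0.231] pointing down, gripper open.
Joint ranges: [-178.18, 178.18], [-50.72, 133.34], [12.68, 142.11], [-81.47, 261.47], [9.98, 163.14], [-165.26, 165.26]. Speed limits (degrees/s): [136.94, 136.94, 180, 180, 180, 180].

INTERFACE

Orientations are given as a 3x3 rotation matrix whose columns are the frame's x, y, z axes.
In Python, from rig import env, imaging, job, models gives the robot as it stands. The module is installed in compiled form; this text tells all that it offers.
- The arm moves only by the tool jog_arm, never from a script. Its argument "plan" is text: rows parted by semicolons, each of 7 numbers parted by spaces: the turn, a rotation vector about the tool's x, y, z in degrees, then the shift along the tool's x, y, z in cm, then the closure in counts, from 0 (fully open) to 255 (shut). In form: rx ry rz x y z claw; .... A call has 1 to 10 rows; each row shifts and turns the commanded pose from where the row before left it, along the tool's axes as they then stand; what a row does not reach is not made up. A row lasts 1/12 s, in which the tool goes at most 41.7 mm and 7.16 degrees, less where a joint would pass 70% of its speed; a pose out of reach is approached as far as the arm can. A call with a gripper value outside its range is refused whole. The fingers move at their own pace and stop on an object; "grip_force" is the grip in N (left out, the last holds). Time passes only in rows, so rows that do not move let the fingers close. It gives the time, the measured TCP pose, the force, the opening and the grip force at its end, in the units of the state.
- env.observe(): the state, without advancing time (a new reading comes with each control period).
- imaging.get_image(name): name is "side" or "top" or "wrist"; returns a dict with "pixels" (480x640x3 uint8, red, green, blue), "depth" (480x640 float32, m along the optical axis (not along the pixel's ray), 0 where there is no reading), "fov_y" (degrees; the focal length in pixels is half the picture's height over the tangent of half this angle, whatever the lens; pixels are square), "cx", "cy" (the principal point, pixels), "world_from_camera" (4x4, takes a point from camera to world coordinates). Camera axes: x right, y down, z forward; pixel columns grow to the right and rows downward; lengths in m; the calibration is good to about 2 mm. A picture is of the moment at which its call begins.
- job.close_job(): hands the job in; it is judged then, once.
Trained networks look in the newest picture that a camera, given by its name, has taken for a name from the list of things; names that differ only in an ending like _2 or _b are one class to them, and where a whole thing is asked for, a point or a joint stands for the part that bears it (a point fixed in the world has none). Each returns a list of dicts, best first, with "confidence" (0 to 1); they miss things now and then, are a little off and sometimes report something else, mostly with a low value. They report only what shows in the picture. A call takes as long as a camera call.
- models.outline_of(camera, query): "region" (480x640 bool, what is visible of it) and "bbox" ([centre column, centre row, width, height] in pixels, round what is visible of it).
- models.tip_of(camera, query): "at" ([column, row] in pixels: a listed point, or the origin of a listed thing).
The state is a dict: "time_s": time; "q": joint angles; "qvel": joint speeds; "joint_efforts": joint torques, N m; "position": TCP position; "tool_rot": TCP orientation; "ft_force": force on the tool from outside, world axes, zero at the start; "wrist_torque": the same for the moment, N m; "grip_width": finger opening in m; "gripper_force": force on a finger pad.
Only numpy, scipy, OpenCV 4.12 (cv2) and the standard library are available. Lean on these libraries where they do the work, as an engineer would, in place of code of your own. Each camera call takes 0.05 s, during which the arm holds its last target. There are 200 camera calls.

TASK

One of the two small lever presses on the bench has a wooden block with a steel pin standing out of it under its ram. Pull that press's lever down through its stroke until the pin is pressed in flush with the block, then ease the sprung lever back up to its rest slowly, taking a good two seconds, without letting it fly back, and let go. Leave the other, empty press's lever alone.

Things in the scene. Friction and masses are not known exactly. Their poses are not given: they have to be found in the camera images.
- press: Loaded press: grey, fixed, foot 170 x 110 mm, 212 mm high, a wooden block (115 x 52 x 52 mm) on its foot. Origin: centre of the foot's underside; x runs to its back, z up. The lever's hinge axis is level along y, at x = 10 mm, z = 175 mm. On its +y side a steel rod (13 mm thick, its line 46 mm off the middle plane) runs 180 mm from hinge to grip. The head reaches out to x = -52 mm.
- press_grip (a point): Middle of the lever's hand grip: a level black rubber bar, 24 mm in diameter, 80 mm long along the point's y; the rod meets its -y end, the other end is free. It turns with the lever: x points from the grip to the hinge axis, 180 mm away; yaw = the press's yaw, pitch = 0.61 - lever angle. Height 278 mm at rest, about 98 mm at full stroke; open space all round it.
- press_lever (a joint): Loaded press's lever, rad: 0 at rest (rod 35 degrees above level), grows as the grip goes down; the pin is flush at about 1.02, the stop is at 1.08. A spring drives it back to 0 and it flies up if let go. Pull at the grip: about 3 N at the top, 12 N at the bottom. The ram goes down 20.5 mm per rad, from 5 mm above the pin's 0.
- pin (a joint): How far the steel pin (12 mm in diameter) in the block has been pressed down, m: at 0 it stands 16 mm out of the block's top, at 0.016 it is flush, and it stops at 0.018. It starts between 0 and 0.004, just under the ram, and stays where it is pressed.
- spare_lever (a joint): Lever of the other press, rad, 0 at rest. That press is of the same make, but has nothing under its ram; leave its lever alone.

How it is judged (in metres and radians):
On the way:
1. the pin is pressed in to within 3 mm of flush by the lever, which is down (value of joint pin above 0.013 m and value of joint press_lever above 0.85 rad), for 0.1 s.
At the end, for the whole second after the job is handed in: the pin is within 3 mm of flush with the block, and the loaded press's lever is back up within 0.1 rad of its rest; the other press's lever is at rest (value of joint pin above 0.013 m and value of joint each of press_lever, spare_lever below 0.1 rad); the robot touches nothing.
It fails at once if the lever flies back: it returns faster than 2 rad/s (0.36 m/s at the grip) while still more than 0.12 rad from its rest (value of joint press_lever above 0.12 rad and velocity of joint press_lever below -2 rad/s).
It fails at once if the empty press's lever is pulled more than 0.2 rad (value of joint spare_lever above 0.2 rad).
It also fails if it takes over 42 s, if anything falls off the work surface, if the arm or the gripper's body presses on something with over 40 N, if the wrist force passes 120 N, or if a joint passes its speed limit or range.

## Working session

There is one attempt and no reset: what is moved stays moved. The work goes in short steps, Python scripts to look and compute and a tool call to move; the robot and the scene stay as the last step left them, time stands still between calls to the robot, and variables do not carry over. Pictures are saved under pics/ and viewed, at most 10 in all, crops included, and the job is handed in when it is done.

Besides the shell and the picture viewer there is one more tool, called after "Emit:" in YAML: its name, and indented under it one key for each argument. jog_arm: Moves the arm, as the interface text tells. Its arguments: {"type":"object","properties":{"plan":{"type":"string"},"grip_force":{"type":"number"}},"required":["plan"]}

```bash
mkdir -p pics; cat > h.py <<'E'
import numpy as np, cv2
from rig import env, imaging, job, models
def w(im,u,v,d):
    f=240/np.tan(np.radians(im["fov_y"]/2))
    p=np.array([(u-im["cx"])/f*d,(v-im["cy"])/f*d,d,1])
    return (im["world_from_camera"]@p)[:3]
def cloud(im,m):
    v,u=np.nonzero(m&(im["depth"]>0)); d=im["depth"][v,u]
    f=240/np.tan(np.radians(im["fov_y"]/2))
    P=np.stack([(u-im["cx"])/f*d,(v-im["cy"])/f*d,d,np.ones_like(d)])
    return (im["world_from_camera"]@P)[:3].T
E
python3 - <<'E'
from h import *
ims={n:imaging.get_image(n) for n in("side","top")}
cv2.imwrite("pics/a.png",cv2.resize(np.vstack([ims[n]["pixels"][:,:,::-1] for n in ims]),(400*1,600)))
cv2.imwrite("pics/side.png",ims["side"]["pixels"][:,:,::-1]);cv2.imwrite("pics/top.png",ims["top"]["pixels"][:,:,::-1])
for n,im in ims.items():
    print(n,im["world_from_camera"][:3].round(3).tolist())
    for q in("press","press_grip","pin"):
        for r in models.tip_of(n,q)[:3]:
            u,v=r["at"]; d=im["depth"][int(v),int(u)]
            print(q,r["confidence"],u,v,d,w(im,u,v,d).round(3))
        for r in models.outline_of(n,q)[:3]:
            c=cloud(im,r["region"]); print("  out",q,round(r["confidence"],2),np.round(r["bbox"]),np.median(c,0).round(3) if len(c) else None, len(c))
o=env.observe();print(o["time_s"],o["position"],o["tool_rot"])
E
```

```text
side [[-0.946, -0.205, 0.25, 0.312], [-0.323, 0.546, -0.773, 0.86], [0.022, -0.812, -0.583, 0.804]]
press 0.75 304.9 245.6 0.8569333 [0.547 0.217 0.289]
  out press 0.77 [326. 206. 112. 110.] [ 0.663 -0.115  0.146] 5201
press_grip 0.95 370.2 166.7 1.0905881 [ 0.516 -0.092  0.283]
  out press_grip 0.65 [341. 179.  86.  55.] [ 0.587 -0.102  0.236] 1044Traceback (most recent call last):
  File "<stdin>", line 8, in <module>
ValueError: it knows: press, press_grip
```

View pics/side.png

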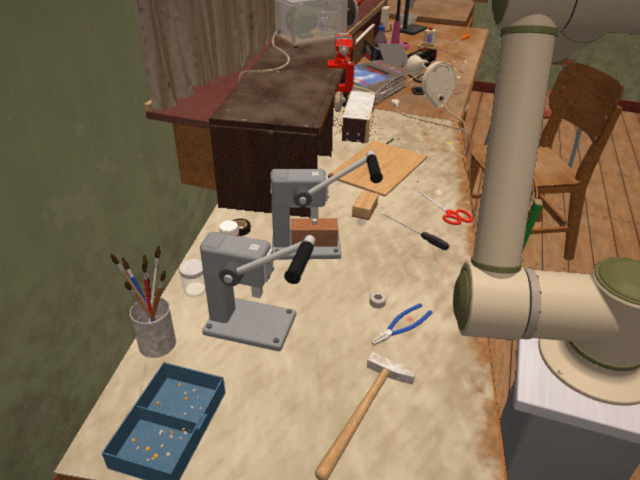

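View pics/top.png

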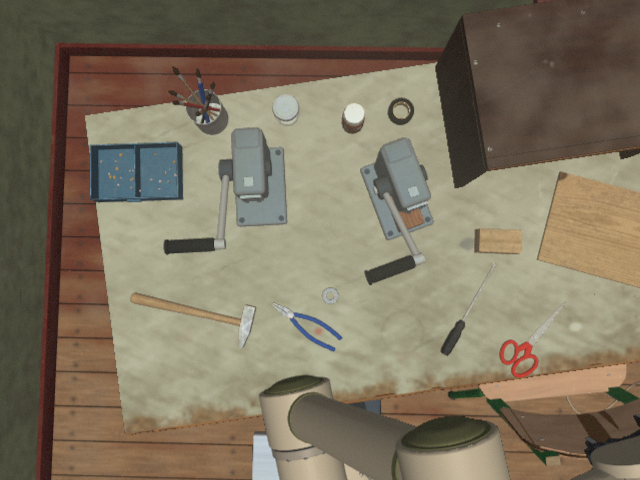

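The side view shows the loaded press as the far one: block at (315,232), grip at (374,167). In the top view it is the right-hand press, with its grip running from (368,277) to (413,261). The empty press is on the left, with its grip at (190,245).

```bash
python3 - <<'E'
from h import *
for n,box in(("top",(360,425,250,290)),("side",(360,390,148,188))):
    im=imaging.get_image(n); g=im["pixels"].max(2)
    m=np.zeros((480,640),bool); u0,u1,v0,v1=box; m[v0:v1,u0:u1]=g[v0:v1,u0:u1]<60
    c=cloud(im,m); c=c[(c[:,2]>.2)&(c[:,2]<.35)]
    mu=np.median(c,0); U,S,V=np.linalg.svd(c-mu,full_matrices=False); t=(c-mu)@V[0]
    lo,hi=np.percentile(t,[1,99]); print(n,len(c),mu.round(3),V[0].round(3),(mu+lo*V[0]).round(3),(mu+hi*V[0]).round(3),hi-lo, np.percentile(c[:,2],[2,50,98]))
    if n=="top":
        for r in models.tip_of(n,"press_grip")+models.tip_of(n,"press"):
            u,v=r["at"]; print(r["confidence"],u,v,w(im,u,v,im["depth"][int(v),int(u)]).round(3))
        for k in("press","press_grip"):
          for r in models.outline_of(n,k): 
            c=cloud(im,r["region"]);print(k,r["confidence"],np.round(r["bbox"]),np.median(c,0))
        # head top of loaded press
        m=np.zeros((480,640),bool); m[130:220,365:435]=1
        c=cloud(im,m); c=c[(c[:,2]>.203)&(c[:,2]<.22)]; r=cv2.minAreaRect((c[:,:2]*1000).astype(np.float32)); print("head",r,len(c))
o=env.observe();print(o["time_s"],o["position"],np.round(o["tool_rot"],3).tolist())
E
```

```text
top 195 [ 0.508 -0.101  0.287] [-0.382  0.924  0.01 ] [ 0.524 -0.14   0.287] [ 0.493 -0.065  0.288] 0.08085609682205025 [0.28111866 0.2873335  0.29218484]
0.64 389.1 267.7 [ 0.513 -0.101  0.289]
0.95 394.5 194.6 [ 0.652 -0.121  0.183]
press 0.83 [398. 209.  77. 147.] [ 0.65123327 -0.12647723  0.2080993 ]
press_grip 0.68 [394. 230.  64. 108.] [ 0.53540583 -0.11076374  0.2811389 ]
head ((686.7000122070312, -127.3108901977539), (130.1322479248047, 81.76700592041016), 20.846092224121094) 2193
side 261 [ 0.506 -0.079  0.286] [-0.402  0.912 -0.08 ] [ 0.529 -0.131  0.291] [ 0.497 -0.058  0.285] 0.07996653827021225 [0.26883903 0.28636287 0.29096241]
0.6 [ 0.2381252  -0.49572965  0.23130259] [[0.901, 0.433, -0.0], [0.433, -0.901, 0.0], [0.0, -0.0, -1.0]]
```

```bash
cat >> h.py <<'E'
from scipy.spatial.transform import Rotation as Rn
def target(grip,psi,tilt):  # tilt: degrees of approach towards hinge(+)
    x=np.array([np.cos(psi),np.sin(psi),0]);k=np.array([0,0,1.]);t=np.radians(tilt)
    z=np.sin(t)*x-np.cos(t)*k; y=np.cos(t)*x+np.sin(t)*k
    return np.stack([np.cross(y,z),y,z],1)
def delta(Rt,pt):
    o=env.observe(); R=np.array(o["tool_rot"]); p=np.array(o["position"])
    return np.degrees(Rn.from_matrix(R.T@Rt).as_rotvec()).round(2),(R.T@(pt-p)*100).round(2)
E
python3 - <<'E'
from h import *
g=np.array([.508,-.102,.277]); Rt=target(g,np.radians(22.3),-35); pt=g+Rt[:,2]*(0.019-.11)
print(Rt.round(3),pt,delta(Rt,pt),env.tcp_to_grasp)
d=np.radians(1.5)
# hinge-relative TCP in tool frame (y toward hinge +): 
p=np.array([0,-.18,.019]); 
for s in(1,-1): print(s,((Rn.from_rotvec([s*d,0,0]).as_matrix()-np.eye(3))@p*100).round(4))
E
```

```text
[[-0.379  0.758 -0.531]
 [ 0.925  0.311 -0.218]
 [ 0.    -0.574 -0.819]] [ 0.55629174 -0.08219411  0.35154284] (array([ 27.98, -26.4 , -83.71]), array([ 46.58, -23.5 , -12.02])) -0.0187
1 [ 0.     -0.0436 -0.4718]
-1 [0.     0.0559 0.4705]
```

Emit:
jog_arm:
  plan: "0 0 0 0 0 -3 0; 0 0 0 0 0 -3 0; 0 0 0 0 0 -3 0; 0 0 0 0 0 -3 0; 0 0 0 2.5 -1.3 0 0; 0 0 0 2.5 -1.3 0 0; 0 0 0 2.5 -1.3 0 0; 0 0 0 2.5 -1.3 0 0; 0 0 0 2.5 -1.3 0 0; 0 0 0 2.5 -1.3 0 0"

```text
time_s: 1.43
position: [0.3402, -0.3593, 0.3514]
tool_rot: [[0.902, 0.433, 0.0], [0.433, -0.902, -0.0], [0.0, 0.0, -1.0]]
ft_force: [-0.1, -0.5, -0.4]
grip_width: 0.0854
gripper_force: 0.0
```

Emit:
jog_arm:
  plan: "0 0 0 2.6 -1.3 0 0; 0 0 0 2.6 -1.3 0 0; 0 0 0 2.6 -1.3 0 0; 0 0 0 2.6 -1.3 0 0; 0 0 0 2.6 -1.3 0 0; 0 0 0 2.6 -1.3 0 0; 0 0 0 2.6 -1.3 0 0; 0 0 0 2.6 -1.3 0 0; 0 0 0 2.6 -1.3 0 0; 0 0 0 2.6 -1.3 0 0"

```text
time_s: 2.27
position: [0.5183, -0.1294, 0.3514]
tool_rot: [[0.901, 0.433, 0.0], [0.433, -0.901, -0.0], [0.0, 0.0, -1.0]]
ft_force: [0.1, -0.4, -0.4]
grip_width: 0.0855
gripper_force: 0.0
```

Emit:
jog_arm:
  plan: "1.4 -1.3 -4.2 2.6 -1.3 0 0; 1.4 -1.3 -4.2 2 -1.3 0 0; 1.4 -1.3 -4.2 0 0 0 0; 1.4 -1.3 -4.2 0 0 0 0; 1.4 -1.3 -4.2 0 0 0 0; 1.4 -1.3 -4.2 0 0 0 0; 1.4 -1.3 -4.2 0 0 0 0; 1.4 -1.3 -4.2 0 0 0 0; 1.4 -1.3 -4.2 0 0 0 0; 1.4 -1.3 -4.2 0 0 0 0"

```text
time_s: 3.1
position: [0.5464, -0.0866, 0.3511]
tool_rot: [[0.351, 0.879, -0.322], [0.929, -0.371, 0.001], [-0.118, -0.299, -0.947]]
ft_force: [-0.5, 0.0, 0.2]
grip_width: 0.0852
gripper_force: 0.0
```

Emit:
jog_arm:
  plan: "1.4 -1.3 -4.2 0 0 0 0; 1.4 -1.3 -4.2 0 0 0 0; 1.4 -1.3 -4.2 0 0 0 0; 1.4 -1.3 -4.2 0 0 0 0; 1.4 -1.3 -4.2 0 0 0 0; 1.4 -1.3 -4.2 0 0 0 0; 1.4 -1.3 -4.2 0 0 0 0; 1.4 -1.3 -4.2 0 0 0 0; 0 0 0 0 0 0 0; 0 0 0 0 0 0 0"

```text
time_s: 3.93
position: [0.5465, -0.0863, 0.3509]
tool_rot: [[-0.24, 0.83, -0.504], [0.97, 0.185, -0.157], [-0.037, -0.526, -0.849]]
ft_force: [-0.3, 0.7, -0.1]
grip_width: 0.0859
gripper_force: 0.0
```

```bash
python3 - <<'E'
from h import *
g=np.array([.508,-.102,.277]); Rt=target(g,np.radians(22.3),-35); pt=g+Rt[:,2]*(0.019-.11)
print(delta(Rt,pt))
im=imaging.get_image("wrist"); cv2.imwrite("pics/w1.png",im["pixels"][:,:,::-1])
for r in models.tip_of("wrist","press_grip"):
    u,v=r["at"]; print(r["confidence"],u,v,w(im,u,v,im["depth"][int(v),int(u)]).round(3))
gm=im["pixels"].max(2)<60; c=cloud(im,gm); R=np.array(env.observe()["tool_rot"]);p=np.array(env.observe()["position"])
c=c[np.linalg.norm(c-g,axis=1)<.06]; t=(c-p)@R; print(len(c),np.percentile(t,[2,50,98],axis=0).round(4))
o=env.observe();print(o["time_s"],o["position"],o["q"],o["ft_force"])
E
```

```text
(array([ 3.06, -2.83, -8.18]), array([ 0.16,  0.86, -0.61]))
0.9 326.6 255.2 [ 0.516 -0.097  0.288]
4306 [[-0.0422 -0.0091  0.0699]
 [ 0.0024  0.0047  0.0731]
 [ 0.0389  0.0181  0.0831]]
4.0333 [ 0.54630699 -0.08663704  0.35135925] [-13.89513787  34.15716282  40.16268129 -21.43552101 131.56566221
 -37.79146652] [-1.43026325 -0.14957097 -0.10994441]
```

View pics/w1.png

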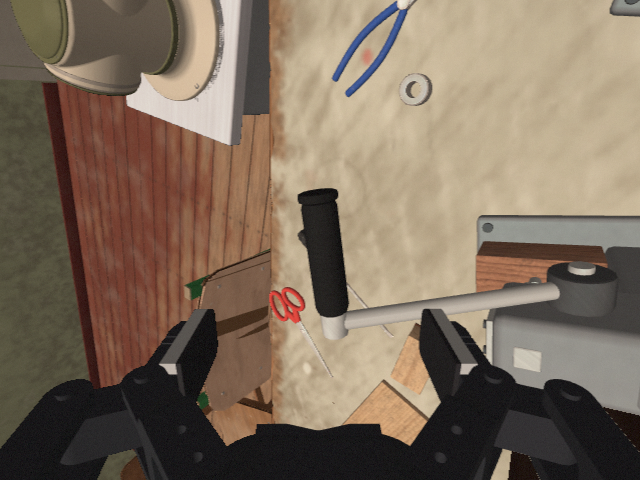

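The wrist picture shows the grip from (318,195) to (333,318), still skewed a few degrees, with the rod running right to the hinge at (582,285). I'll finish the turn and measure again.

Emit:
jog_arm:
  plan: "1.5 -1.4 -4.1 0.1 0.4 -0.3 0; 1.5 -1.4 -4.1 0.1 0.4 -0.3 0; 0 0 0 0 0 0 0; 0 0 0 0 0 0 0"

```text
time_s: 4.37
position: [0.5554, -0.0818, 0.3517]
tool_rot: [[-0.379, 0.759, -0.53], [0.926, 0.311, -0.217], [0.0, -0.572, -0.82]]
ft_force: [-0.4, 0.0, 0.2]
grip_width: 0.0858
gripper_force: 0.0
```

```bash
cat > m.py <<'E'
from h import *
g=np.array([.508,-.102,.277]); Rt=target(g,np.radians(22.3),-35); pt=g+Rt[:,2]*(0.019-.11)
print(delta(Rt,pt))
im=imaging.get_image("wrist")
o=env.observe();R=np.array(o["tool_rot"]);p=np.array(o["position"])
gm=im["pixels"].max(2)<60; c=cloud(im,gm)
c=c[np.linalg.norm(c-g,axis=1)<.055]; t=(c-p)@R; print(len(c),np.percentile(t,[2,50,98],axis=0).round(4))
print("slope y/x",np.polyfit(t[:,0],t[:,1],1),"z/x",np.polyfit(t[:,0],t[:,2],1))
E
python3 m.py
```

```text
(array([ 0.1 , -0.04, -0.04]), array([-0.07,  0.06, -0.02]))
4149 [[-0.0407 -0.01    0.076 ]
 [ 0.0048  0.0009  0.0788]
 [ 0.041   0.0122  0.0886]]
slope y/x [0.00967752 0.00103889] z/x [0.01068297 0.07980546]
```

Emit:
jog_arm:
  plan: "0 0 0 0 0.1 2 0; 0 0 0 0 0 2 0; 0 0 0 0 0 2 0; 0 0 0 0 0 2 0; 0 0 0 0 0 1.5 0; 0 0 0 0 0 1.3 0; 0 0 0 0 0 0 0; 0 0 0 0 0 0 0"

```text
time_s: 5.08
position: [0.4986, -0.1053, 0.2634]
tool_rot: [[-0.379, 0.759, -0.53], [0.926, 0.311, -0.216], [0.0, -0.572, -0.82]]
ft_force: [-0.1, -0.9, 0.7]
grip_width: 0.0851
gripper_force: 0.0
```

Emit:
jog_arm:
  plan: "0 0 0 0 0 0 255; 0 0 0 0 0 0 255; 0 0 0 0 0 0 255; 0 0 0 0 0 0 255; 0 0 0 0 0 0 255; 0 0 0 0 0 0 255; 0 0 0 0 0 0 255; 0 0 0 0 0 0 255; 0 0 0 0 0 0 255; 0 0 0 0 0 0 255"
  grip_force: 60

```text
time_s: 5.92
position: [0.4991, -0.1049, 0.2629]
tool_rot: [[-0.381, 0.758, -0.529], [0.925, 0.313, -0.217], [0.001, -0.572, -0.82]]
ft_force: [4.5, 2.2, 1.4]
grip_width: 0.0222
gripper_force: 58.7
```

```bash
python3 - <<'E'
from h import *
im=imaging.get_image("wrist"); cv2.imwrite("pics/w2.png",im["pixels"][:,:,::-1])
o=env.observe();print(o["time_s"],o["position"],o["grip_width"],o["gripper_force"],o["ft_force"],o["q"])
E
```

```text
5.9667 [ 0.49912574 -0.10491823  0.26285299] 0.02234828321085328 58.70397090911865 [4.57162851 2.80947575 0.8086131 ] [-15.02650703  31.32954326  60.6171877  -22.58074688 115.25635018
 -42.19976696]
```

View pics/w2.png

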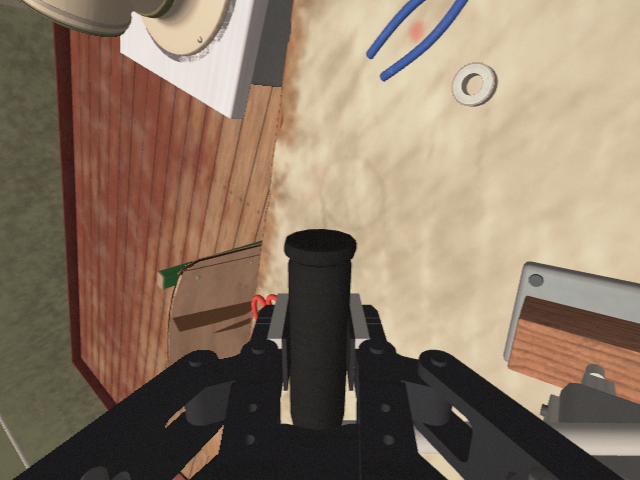

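The grip bar is held squarely between the pads at (320,340), 22 mm wide at 59 N. Next I pull it down along the arc.

Emit:
jog_arm:
  plan: "-1.5 0 0 0 0.056 0.47 255; -1.5 0 0 0 0.056 0.47 255; -1.5 0 0 0 0.056 0.47 255; -1.5 0 0 0 0.056 0.47 255; -1.5 0 0 0 0.056 0.47 255; -1.5 0 0 0 0.056 0.47 255; -1.5 0 0 0 0.056 0.47 255; -1.5 0 0 0 0.056 0.47 255; -1.5 0 0 0 0.056 0.47 255; -1.5 0 0 0 0.056 0.47 255"

```text
time_s: 6.8
position: [0.483, -0.1112, 0.219]
tool_rot: [[-0.381, 0.87, -0.314], [0.925, 0.359, -0.128], [0.001, -0.339, -0.941]]
ft_force: [4.4, 3.4, 3.6]
grip_width: 0.0224
gripper_force: 59.1
```

Forces are small, so I'll continue.

Emit:
jog_arm:
  plan: "-1.5 0 0 0 0.056 0.47 255; -1.5 0 0 0 0.056 0.47 255; -1.5 0 0 0 0.056 0.47 255; -1.5 0 0 0 0.056 0.47 255; -1.5 0 0 0 0.056 0.47 255; -1.5 0 0 0 0.056 0.47 255; -1.5 0 0 0 0.056 0.47 255; -1.5 0 0 0 0.056 0.47 255; -1.5 0 0 0 0.056 0.47 255; -1.5 0 0 0 0.056 0.47 255"

```text
time_s: 7.63
position: [0.478, -0.1131, 0.1726]
tool_rot: [[-0.381, 0.921, -0.078], [0.925, 0.379, -0.031], [0.001, -0.084, -0.996]]
ft_force: [1.9, 5.5, 7.7]
grip_width: 0.0223
gripper_force: 59.5
```

Emit:
jog_arm:
  plan: "-1.5 0 0 0 0.056 0.47 255; -1.5 0 0 0 0.056 0.47 255; -1.5 0 0 0 0.056 0.47 255; -1.5 0 0 0 0.056 0.47 255; -1.5 0 0 0 0.056 0.47 255; -1.5 0 0 0 0.056 0.47 255; -1.5 0 0 0 0.056 0.47 255; -1.5 0 0 0 0.056 0.47 255; -1.5 0 0 0 0.056 0.47 255; -1.5 0 0 0 0.056 0.47 255"

```text
time_s: 8.47
position: [0.4843, -0.1105, 0.1259]
tool_rot: [[-0.381, 0.91, 0.162], [0.925, 0.375, 0.068], [0.001, 0.176, -0.984]]
ft_force: [-0.6, 3.1, 9.0]
grip_width: 0.0224
gripper_force: 59.6
```

Emit:
jog_arm:
  plan: "-1.5 0 0 0 0.056 0.47 255; -1.5 0 0 0 0.056 0.47 255; -1.5 0 0 0 0.056 0.47 255; -1.5 0 0 0 0.056 0.47 255; -1.5 0 0 0 0.056 0.47 255; -1.5 0 0 0 0.056 0.47 255; -1.5 0 0 0 0.056 0.47 255; -1.5 0 0 0 0.056 0.47 255; -1.5 0 0 0 0.056 0.47 255; 0 0 0 0 0 0 255"

```text
time_s: 9.3
position: [0.4996, -0.1044, 0.0863]
tool_rot: [[-0.38, 0.847, 0.37], [0.925, 0.348, 0.154], [0.002, 0.401, -0.916]]
ft_force: [-2.9, 2.4, 10.2]
grip_width: 0.0219
gripper_force: 59.6
```

```bash
python3 - <<'E'
from h import *
o=env.observe();R=np.array(o["tool_rot"]);print(o["time_s"],o["position"],o["ft_force"],"grasp",np.array(o["position"])-.019*R[:,2])
im=imaging.get_image("side"); cv2.imwrite("pics/s2.png",cv2.resize(im["pixels"][130:290,240:440,::-1],None,fx=3.5,fy=3.5,interpolation=cv2.INTER_CUBIC))
E
```

```text
9.3 [ 0.49956841 -0.10441258  0.08630462] [-2.92061441  2.35178979 10.1828289 ] grasp [ 0.49253016 -0.10733694  0.10370897]
```

View pics/s2.png

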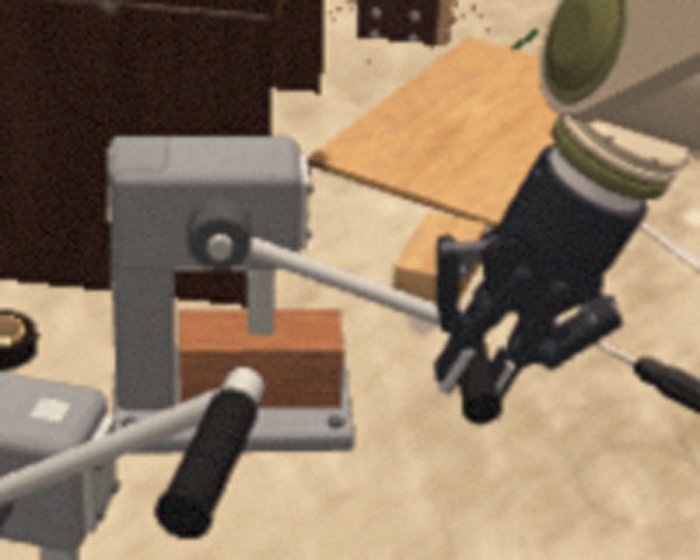

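In the crop the ram at (262,325) is down on the block's top and the rod slopes about 23° below level, so the lever is at about 1.02 rad. I'll add one small extra push and hold, then ease the lever back.

Emit:
jog_arm:
  plan: "-1.5 0 0 0 0.056 0.47 255; 0 0 0 0 0 0 255; 0 0 0 0 0 0 255; 0 0 0 0 0 0 255"

```text
time_s: 9.68
position: [0.5016, -0.1036, 0.0826]
tool_rot: [[-0.381, 0.838, 0.391], [0.925, 0.345, 0.162], [0.001, 0.423, -0.906]]
ft_force: [-4.1, 0.7, 9.4]
grip_width: 0.0226
gripper_force: 60.0
```

Emit:
jog_arm:
  plan: "1.5 0 0 0 -0.044 -0.47 255; 1.5 0 0 0 -0.044 -0.47 255; 1.5 0 0 0 -0.044 -0.47 255; 1.5 0 0 0 -0.044 -0.47 255; 1.5 0 0 0 -0.044 -0.47 255; 1.5 0 0 0 -0.044 -0.47 255; 1.5 0 0 0 -0.044 -0.47 255; 1.5 0 0 0 -0.044 -0.47 255; 1.5 0 0 0 -0.044 -0.47 255; 1.5 0 0 0 -0.044 -0.47 255"

```text
time_s: 10.52
position: [0.4843, -0.1105, 0.126]
tool_rot: [[-0.381, 0.911, 0.16], [0.925, 0.375, 0.067], [0.001, 0.174, -0.985]]
ft_force: [0.6, 4.1, 6.6]
grip_width: 0.022
gripper_force: 59.7
```

Emit:
jog_arm:
  plan: "1.5 0 0 0 -0.044 -0.47 255; 1.5 0 0 0 -0.044 -0.47 255; 1.5 0 0 0 -0.044 -0.47 255; 1.5 0 0 0 -0.044 -0.47 255; 1.5 0 0 0 -0.044 -0.47 255; 1.5 0 0 0 -0.044 -0.47 255; 1.5 0 0 0 -0.044 -0.47 255; 1.5 0 0 0 -0.044 -0.47 255; 1.5 0 0 0 -0.044 -0.47 255; 1.5 0 0 0 -0.044 -0.47 255"

```text
time_s: 11.35
position: [0.478, -0.1131, 0.1725]
tool_rot: [[-0.381, 0.921, -0.081], [0.925, 0.379, -0.032], [0.001, -0.087, -0.996]]
ft_force: [1.7, 5.0, 4.9]
grip_width: 0.0228
gripper_force: 59.6
```

Emit:
jog_arm:
  plan: "1.5 0 0 0 -0.044 -0.47 255; 1.5 0 0 0 -0.044 -0.47 255; 1.5 0 0 0 -0.044 -0.47 255; 1.5 0 0 0 -0.044 -0.47 255; 1.5 0 0 0 -0.044 -0.47 255; 1.5 0 0 0 -0.044 -0.47 255; 1.5 0 0 0 -0.044 -0.47 255; 1.5 0 0 0 -0.044 -0.47 255; 1.5 0 0 0 -0.044 -0.47 255; 1.5 0 0 0 -0.044 -0.47 255"

```text
time_s: 12.18
position: [0.483, -0.1112, 0.2191]
tool_rot: [[-0.381, 0.869, -0.316], [0.925, 0.358, -0.129], [0.001, -0.341, -0.94]]
ft_force: [3.9, 3.5, 4.4]
grip_width: 0.0227
gripper_force: 59.5
```

Emit:
jog_arm:
  plan: "1.5 0 0 0 -0.044 -0.47 255; 1.5 0 0 0 -0.044 -0.47 255; 1.5 0 0 0 -0.044 -0.47 255; 1.5 0 0 0 -0.044 -0.47 255; 1.5 0 0 0 -0.044 -0.47 255; 1.5 0 0 0 -0.044 -0.47 255; 1.5 0 0 0 -0.044 -0.47 255; 1.5 0 0 0 -0.044 -0.47 255; 1.5 0 0 0 -0.044 -0.47 255; 0 0 0 0 0 0 255"

```text
time_s: 13.02
position: [0.4969, -0.1057, 0.2585]
tool_rot: [[-0.381, 0.771, -0.511], [0.925, 0.318, -0.21], [0.001, -0.552, -0.834]]
ft_force: [1.3, 1.7, 4.1]
grip_width: 0.0223
gripper_force: 59.5
```

Emit:
jog_arm:
  plan: "1.5 0 0 0 -0.044 -0.47 255; 0 0 0 0 0 0 255; 0 0 0 0 0 0 200; 0 0 0 0 0 0 150; 0 0 0 0 0 0 100; 0 0 0 0 0 0 0; 0 0 0 0 0 0 0; 0 0 0 0 0 0 0; 0 0 0 0 0 0 0; 0 0 0 0 0 0 0"

```text
time_s: 13.85
position: [0.4986, -0.1051, 0.2623]
tool_rot: [[-0.381, 0.757, -0.53], [0.925, 0.313, -0.217], [0.001, -0.573, -0.819]]
ft_force: [0.7, -0.2, -0.2]
grip_width: 0.0852
gripper_force: 0.0
```

Emit:
jog_arm:
  plan: "0 0 0 0 0 -1 0; 0 0 0 0 0 -2 0; 0 0 0 0 0 -2 0; 0 0 0 0 0 -2 0; 0 0 0 0 0 -2 0; 0 0 0 0 0 -2 0; 0 0 0 0 0 0 0; 0 0 0 0 0 0 0"

```text
time_s: 14.52
position: [0.5572, -0.0811, 0.3521]
tool_rot: [[-0.381, 0.758, -0.529], [0.924, 0.313, -0.218], [0.001, -0.572, -0.82]]
ft_force: [-0.2, -1.0, -0.1]
grip_width: 0.0854
gripper_force: 0.0
```

```bash
python3 m.py; python3 - <<'E'
from h import *
im=imaging.get_image("side"); cv2.imwrite("pics/s3.png",cv2.resize(im["pixels"][130:290,240:440,::-1],None,fx=3.5,fy=3.5,interpolation=cv2.INTER_CUBIC))
im=imaging.get_image("top"); m=np.zeros((480,640),bool); m[250:290,360:425]=im["pixels"].max(2)[250:290,360:425]<60
c=cloud(im,m); print(np.median(c[(c[:,2]<.3)&(c[:,2]>.1)],0),env.observe()["grip_width"])
E
```

```text
(array([0.08, 0.04, 0.12]), array([-0.06, -0.08,  0.12]))
4100 [[-0.0406 -0.0115  0.0767]
 [ 0.0049 -0.0006  0.0795]
 [ 0.041   0.0107  0.0896]]
slope y/x [ 0.01245297 -0.00047632] z/x [0.01293482 0.08043055]
[ 0.51041544 -0.10416849  0.28697264] 0.08541665250358652
```

View pics/s3.png

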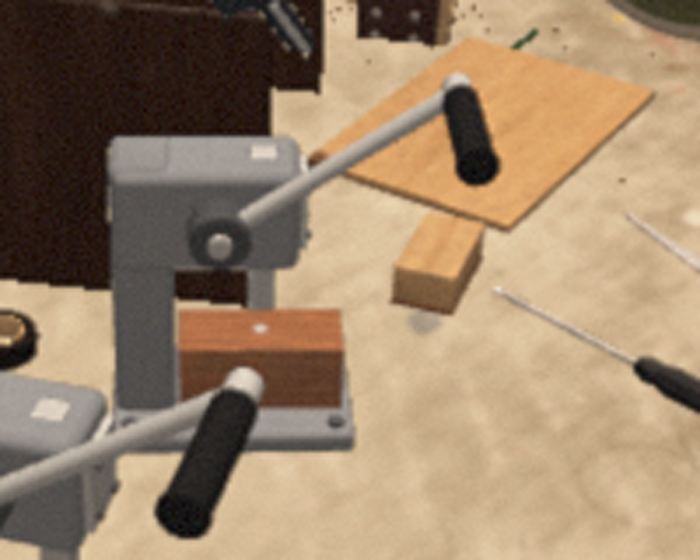

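The pin shows flush in the block at (260,328), the lever is back at rest with its grip at (470,135), and the gripper is clear of everything.

```bash
python3 -c "
from rig import job
print(job.close_job())"
```

```text
the job is handed in; nothing more can be done
None
```

The pin is pressed in flush as far as the images show. The loaded press's lever was eased back to rest over about 3.4 s and released, the other lever was not touched, and the job is handed in (it returned no verdict).

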